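Swing the heavy kiln door square and leave it standing

ROBOT

A 6-joint arm with a two-finger parallel gripper is mounted at the origin on the work surface. World frame = base frame: x ahead of the robot, y to its left, z up, the work surface at z = 0. Lengths are in m, angles in rad, forces in N, time in s.
With the tool pointing down it reaches from about 0.325 to 0.775 m from the base axis. Payload 5.5 kg.
Tool frame: the origin (TCP) lies at the very end of the fingers, on their centre line; the grasp point (between the pads) lies 19 mm behind it; z points along the fingers, y is the line along which they close (so a half turn about z gives the same grasp; the last joint's range is limited). The gripper opens to 88 mm and grips with 3 to 60 N. Pads are 20 mm wide; open, the fingers measure 115 mm over their backs; the gripper's body (75 mm by 178 mm) begins 61 mm behind the grasp point.
Start: joints at [-1.278, 0.091, 1.231, -0, 1.82, -0.057], TCP at [0.206, -0.564, 0.223] pointing down, gripper open.
Joint ranges: [-2.87, 2.87], [-0.86, 2.18], [0.17, 2.46], [-1.51, 4.65], [0.06, 2.69], [-2.65, 2.65]. Speed limits (rad/s): [2.57, 2.57, 3.01, 3.14, 3.14, 3.14].

INTERFACE

Orientations are given as a unit quaternion [w, x, y, z].
In Python, from station import monitor, eyes, ctrl gives the robot as it stands. The module is installed in compiled form; this text tells all that it offers.
- The arm moves only by the tool play_rows, never from a script. Its argument "deltas" is a list of rows, each an object of numbers: "grip": the finger opening in m, from 0 to 0.0878; "dx", "dy", "dz": the shift along the tool's x, y, z in m; "wx", "wy", "wz": the turn, a rotation vector about the tool's x, y, z in degrees. In form: [{"grip": .., "dx": .., "dy": .., "dz": .., "wx": .., "wy": .., "wz": ..}, ...]. A call has 1 to 8 rows; each row shifts and turns the commanded pose from where the row before left it, along the tool's axes as they then stand; what a row does not reach is not made up. A row lasts 1/8 s, in which the tool goes at most 62.5 mm and 10.7 degrees, less where a joint would pass 70% of its speed; a pose out of reach is approached as far as the arm can. A call is refused whole if a number of a shift passes 0.0625 or a number of a turn 10.7, either way. A call with a gripper value outside its range is refused whole. The fingers move at their own pace and stop on an object; "grip_force" is the grip in N (left out, the last holds). Time passes only in rows, so rows that do not move let the fingers close. It gives the time, the measured TCP pose, the force, the opening and the grip force at its end, in the units of the state.
- monitor.observe(): the state, without advancing time (a new reading comes with each control period).
- eyes.camera(name): name is "side" or "top" or "wrist"; returns the picture (480x640x3 uint8, red, green, blue); there is no depth.
- eyes.camera_model(name): a dict with "vfov" (degrees; the focal length in pixels is half the picture's height over the tangent of half this angle, whatever the lens; pixels are square), "cx", "cy" (the principal point, pixels), "extrinsics" (4x4, takes a point from camera to world coordinates). Camera axes: x right, y down, z forward; pixel columns grow to the right and rows downward; lengths in m; the calibration is good to about 2 mm. A picture is of the moment at which its call begins: read the wrist's pose just before it. camera_model takes no time and is no camera call; for the wrist camera it gives the pose at the moment of the call.
- ctrl.hand_in(): hands the job in; it is judged then, once.
The state is a dict: "t": time; "joints": joint angles; "joint_vel": joint speeds; "joint_efforts": joint torques, N m; "position": TCP position; "ee_rot": TCP orientation; "wrist_force": force on the tool from outside, world axes, zero at the start; "ft_torque": the same for the moment, N m; "finger_gap": opening from 0.0 (shut) to 1.0 (fully open); "finger_force": force on a finger pad.
Only numpy, scipy, OpenCV 4.12 (cv2) and the standard library are available. Lean on these libraries where they do the work, as an engineer would, in place of code of your own. Each camera call takes 0.05 s, during which the arm holds its last target. There are 200 camera calls.

TASK

The thick door of the small kiln hangs ajar on hinges that run almost without friction. Push it open with gentle pushes on its faces until it stands square to the front of the kiln, ready for loading, and make sure it stays there standing still on its own, untouched, for at least five seconds before you finish. Do not let it bang against its open stop or fall shut, do not press down on its top, and leave the other things on the bench alone.

Things in the scene. Friction and masses are not known exactly. Their poses are not given: they have to be found in the camera images.
- door (a joint): angle of the kiln door, rad: 0 shut, pi/2 square to the kiln's front; grows as the free end swings out towards the robot (clockwise from above). Open stop at 1.95. Vertical hinge without spring, catch or dry friction: moving, it coasts and slows with a time constant of about 17 s. Nominal mass 5 kg (true one within 35 %), inertia about the hinge 0.145 kg m2: like 3.6 kg at 200 mm
- door_hinge (a point): point on the door's vertical hinge axis, 190 mm above the table, at the left end of the kiln's front. The axis lies in the plane of the door's inner face; the door slab begins 12 mm from it and its free end is 272 mm from it. Does not move
- door_inner (a point): point on the door's inner face (brick side, towards the kiln), 200 mm from the hinge axis, 190 mm above the table; pushing here opens the door. x axis square to the faces, from the outer to the inner one, z up, -y along the door from the hinge to the free end
- door_outer (a point): point on the door's outer face right behind door_inner, 100 mm from it; pushing here shuts the door. Axes as door_inner. The door is a smooth grey slab 260 mm wide and 100 mm thick (too thick to grip), from 35 to 230 mm above the table; the pull on this face is flush. Touched by the fingers, the door rebounds with about 0.4 of the relative speed
- kiln: bench-top kiln, a grey box 270 mm deep (x), 290 mm wide (y) and 235 mm high, on four feet, with a 60 mm wide steel control box on its right (-y) side, 190 mm high. Fixed. Origin at table height under the middle of its front, which has the opening and faces its own -x; the hinge axis is at x = -6 mm, y = +139 mm in this frame
- hammer: hammer, 260 mm long, lying on the bench; bystander, origin under it, x along the handle towards the head
- bench_block: square steel bench block, 90 x 90 x 25 mm; bystander, origin under its centre
- mandrel: upright tapered steel ring mandrel, 163 mm high on a foot of 52 mm diameter; bystander, origin under its centre
- crucible: white ceramic crucible cup, 72 mm across and 50 mm high; bystander, origin under its centre
- door_top (a point): point on the upper face of the door, a 4 mm steel cap 80 x 240 mm set in 10 mm from all its edges, 230 mm above the table; this point is in the middle of the thickness, 200 mm from the hinge along the door. Do not press on it. Axes as door_inner

How it is judged:
On the way:
1. the door stands still and untouched, square to the kiln's front within 0.13 rad, for 5 s (value of joint door between 1.44 and 1.7 rad and velocity of joint door between -0.025 and 0.025 rad/s and contact force between each of the arm, the fingers and door below 0.3 N), for 5 s.
At the end, for the whole second after the job is handed in: the door stands at pi/2 within 0.13 rad, slower than 0.025 rad/s, released (value of joint door between 1.44 and 1.7 rad and velocity of joint door between -0.025 and 0.025 rad/s); the robot touches nothing.
It fails at once if the door bangs against its open stop (value of joint door above 1.9 rad).
It fails at once if the door falls shut (value of joint door below 0.08 rad).
It fails at once if the door is struck or shoved hard (over 25 N) (contact force between any of the fingers, the arm and door above 25 N).
It fails at once if the door's top is pressed (over 4 N) (contact force between any of the fingers, the arm and door_c1 above 4 N).
It fails at once if another thing on the bench is moved (distance of any of hammer, bench_block, mandrel, crucible from where it was at the start of the episode above 0.02 m).
It also fails if it takes over 51 s, if anything falls off the work surface, if the arm or the gripper's body presses on something with over 40 N, if the wrist force passes 120 N, or if a joint passes its speed limit or range.

## Working session

There is one attempt and no reset: what is moved stays moved. The work goes in short steps, Python scripts to look and compute and a tool call to move; the robot and the scene stay as the last step left them, time stands still between calls to the robot, and variables do not carry over. Pictures are saved under pics/ and viewed, at most 10 in all, crops included, and the job is handed in when it is done.

Besides the shell and the picture viewer there is one more tool, called by a JSON object that holds its "api" and its "payload", one argument or row to a line. play_rows: Moves the arm, as the interface text tells. Its arguments: {"type":"object","properties":{"deltas":{"type":"array"},"grip_force":{"type":"number"}},"required":["deltas"]}

```bash
mkdir -p pics
python3 - <<'E'
from station import monitor, eyes
import cv2,numpy as np
s=monitor.observe();print({k:np.round(v,3).tolist() for k,v in s.items()})
for n in("top","side"):
    im=eyes.camera(n);cv2.imwrite(f"pics/{n}0.png",im[:,:,::-1]);m=eyes.camera_model(n);print(n,m["vfov"],m["cx"],m["cy"],np.round(m["extrinsics"],4).tolist())
E
```

```text
{'t': 0.0, 'joints': [-1.278, 0.092, 1.232, -0.0, 1.82, -0.057], 'joint_vel': [0.001, -0.002, -0.0, 0.001, 0.001, -0.0], 'joint_efforts': [-0.002, -44.646, -40.645, 0.069, 0.029, -0.0], 'position': [0.206, -0.563, 0.222], 'ee_rot': [-0.001, 0.985, 0.174, -0.0], 'wrist_force': [-0.457, 0.284, -0.065], 'ft_torque': [-0.074, -0.013, 0.025], 'finger_force': 0.0, 'finger_gap': 1.001}
top 48.18003895918699 327.0436131268509 236.93870232132525 [[-0.0106, -0.9807, 0.1955, 0.2418], [-0.9999, 0.012, 0.006, 0.0416], [-0.0083, -0.1954, -0.9807, 1.6723], [0.0, 0.0, 0.0, 1.0]]
side 43.63502137960758 331.7969857457802 238.02380592990016 [[-0.035, -0.6431, 0.7649, -0.6807], [-0.9994, 0.016, -0.0323, 0.1044], [0.0086, -0.7656, -0.6433, 1.1827], [0.0, 0.0, 0.0, 1.0]]
```

View pics/top0.png

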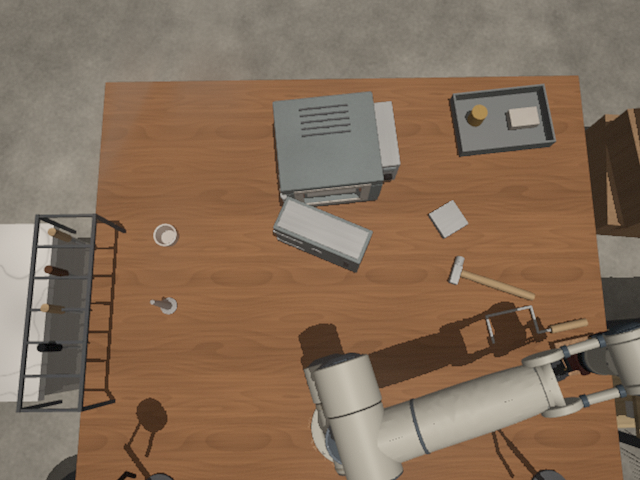

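View pics/side0.png

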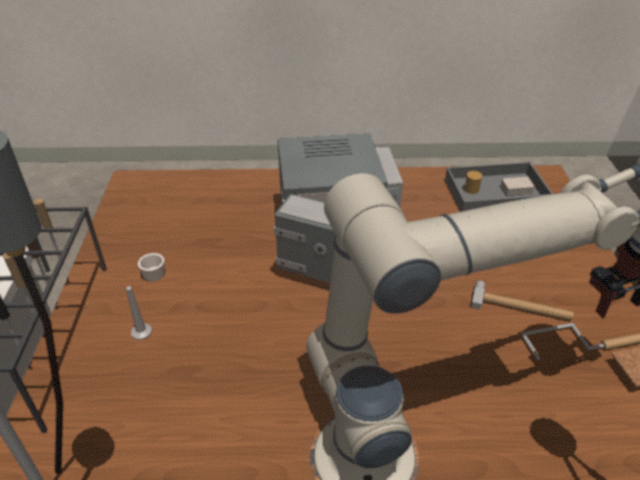

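The top view shows the kiln at about (275–383, 95–203) px. The door is ajar, with its top running from (285,200) to (370,240). The mandrel is at (165,305), the crucible at (165,235), the block at (448,219) and the hammer at (457–533, 260–297). I'll zoom in for exact corners.

```bash
python3 - <<'E'
import cv2
im=cv2.imread("pics/top0.png")[80:280,262:402];cv2.imwrite("pics/crop0.png",cv2.resize(im,None,fx=4,fy=3.0*4/4*1.0,interpolation=cv2.INTER_CUBIC)[:600])
E
cat > h.py <<'E'
import numpy as np
from station import eyes
def ray(n,u,v,z):
    m=eyes.camera_model(n);f=240/np.tan(np.radians(m["vfov"])/2);E=np.array(m["extrinsics"])
    d=E[:3,:3]@[(u-m["cx"])/f,(v-m["cy"])/f,1];return E[:3,3]+d*(z-E[2,3])/d[2]
def pix(n,p):
    m=eyes.camera_model(n);f=240/np.tan(np.radians(m["vfov"])/2);E=np.array(m["extrinsics"])
    c=E[:3,:3].T@(np.array(p)-E[:3,3]);return np.array([m["cx"]+f*c[0]/c[2],m["cy"]+f*c[1]/c[2]])
E
```

```text
(no output)
```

View pics/crop0.png

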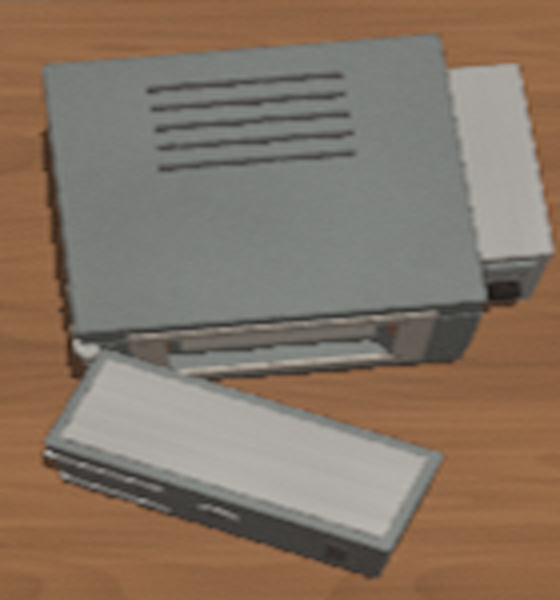

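Run:
```python
from h import *
K=[ray("top",u,v,.235)[:2] for u,v in[(273,101.3),(372,92.3),(383.75,181),(281.25,191)]]
D=[ray("top",u,v,.230)[:2] for u,v in[(286.25,196.7),(372.5,232.3),(359,263.3),(273.25,227.3)]]
print("K",np.round(K,4).tolist(),"D",np.round(D,4).tolist())
L=lambda a,b:np.linalg.norm(a-b)
print([L(K[i],K[(i+1)%4]) for i in range(4)],[L(D[i],D[(i+1)%4]) for i in range(4)])
r=K[2]-K[3];ex=np.array([-r[1],r[0]])/L(r,0*r);ey=-r/L(r,0*r) # ey: kiln +y, ex into kiln
ex2=(K[0]-K[3]);a1=np.arctan2(ex[1],ex[0]);a2=np.arctan2(*ex2[::-1])
w=np.average([a1,a2]);print("kiln yaw",a1,a2)
ex=np.array([np.cos(w),np.sin(w)]);ey=np.array([-ex[1],ex[0]])
o=np.mean(K,0)-.135*ex
hin=o-.006*ex+.139*ey;print("origin",o,"hinge",hin)
d=D[1]-D[0]+D[2]-D[3];d/=L(d,0*d);print("hinge from door",D[0]-.012*d,D[1]-.272*d)
print("door angle",np.arctan2(-(d@ex),-(d@ey)), "doordir",d)
for n,u,v in[("mandrel",168,306),("crucible",166,238),("block",448,219),("hammer head",457,270)]:print(n,ray("top",u,v,.01))
```

```text
K [[0.9281, 0.2018], [0.9518, -0.0836], [0.6852, -0.1092], [0.66, 0.1764]] D [[0.6448, 0.1628], [0.5407, -0.0743], [0.4553, -0.0354], [0.5581, 0.1983]]
[np.float64(0.2863942393620728), np.float64(0.26786387012888413), np.float64(0.28666377347888433), np.float64(0.26931775024201865)] [np.float64(0.2589816272706695), np.float64(0.0938457604391337), np.float64(0.25525765514840026), np.float64(0.09367611277396092)]
kiln yaw 0.08797672414518447 0.09439623688368959
origin [0.67185005 0.03404074] hinge [0.65321762 0.17191689]
hinge from door [0.64964856 0.17381155] [0.65014706 0.17470485]
door angle 0.5053598101913724 doordir [-0.40243329 -0.91544931]
mandrel [0.36178004 0.5450127  0.01      ]
crucible [0.57591165 0.56150462 0.01      ]
block [ 0.6264231  -0.33251854  0.01      ]
hammer head [ 0.46319182 -0.35159258  0.01      ]
```

```bash
cat >> h.py <<'E'
import cv2
from station import monitor
from scipy.spatial.transform import Rotation as R
H=np.array([.651,.173]);W=.091
def dirs(th):
    a=W+np.pi/2+0; d0=-np.array([-np.sin(W),np.cos(W)]); n0=np.array([np.cos(W),np.sin(W)])  # shut: along door, inner normal
    return np.cos(th)*d0-np.sin(th)*n0, np.cos(th)*n0+np.sin(th)*d0
def cap():
    s=monitor.observe();im=eyes.camera("top")
    hsv=cv2.cvtColor(im,cv2.COLOR_RGB2HSV)
    m=((hsv[:,:,1]<40)&(hsv[:,:,2]>135)).astype(np.uint8)
    v,u=np.nonzero(m);P=np.array([ray("top",0,0,0.232)]) # warm
    M=eyes.camera_model("top");f=240/np.tan(np.radians(M["vfov"])/2);E=np.array(M["extrinsics"])
    d=np.c_[(u-M["cx"])/f,(v-M["cy"])/f,np.ones(len(u))]@E[:3,:3].T
    P=(E[:3,3]+d*((.232-E[2,3])/d[:,2])[:,None])[:,:2]
    r=np.hypot(*(P-H).T);k=(r<.29)&((P-H)@np.array([np.cos(W),np.sin(W)])<.02)
    mm=np.zeros_like(m);mm[v[k],u[k]]=1
    n,l,st,_=cv2.connectedComponentsWithStats(mm);i=1+np.argmax(st[1:,4])
    sel=l[v,u]==i;Q=P[sel].astype(np.float32)
    c,(w,h),_=cv2.minAreaRect(Q*1000);b=cv2.boxPoints(cv2.minAreaRect(Q*1000))
    e=max((b[1]-b[0],b[2]-b[1]),key=np.linalg.norm);e=e/np.linalg.norm(e)
    if e@(np.array(c)/1000-H)<0:e=-e
    sn=np.array([np.cos(W),np.sin(W)]);sd=np.array([np.sin(W),-np.cos(W)])
    th=np.arctan2(-(e@sn),e@sd)
    # angle from the centroid (unoccluded only): cap middle is 142 mm along, 50 mm outside
    q=Q.mean(0)-H;thc=np.arctan2(-(q@sn),q@sd)-np.arctan2(.050,.142)
    print("t %.3f th_edge %.4f th_cent %.4f size %.0f x %.0f n %d"%(s["t"],th,thc,max(w,h),min(w,h),len(Q)));return im,th
def togo(x,y,z):
    s=monitor.observe();Rm=R.from_quat(np.roll(s["ee_rot"],-1)).as_matrix()
    dl=Rm.T@(np.array([x,y,z])-s["position"]);print("t %.2f"%s["t"],"pos",np.round(s["position"],4),"tool delta mm",np.round(dl*1000,1),"F",np.round(s["wrist_force"],2))
def finger(th,r,off,side=1):
    """tool centre: at radius r, off mm clear of the inner (1) / outer (-1) face"""
    d,n=dirs(th);s=monitor.observe();Rm=R.from_quat(np.roll(s["ee_rot"],-1)).as_matrix()
    h=.010*abs(n@Rm[:2,0])+.0135*abs(n@Rm[:2,1])
    return H+r*d+(n*(h+off) if side>0 else -n*(.1+h+off))
E
python3 - <<'E'
from h import *
cap()
print(dirs(.505)); p=finger(.505,.22,.025);print(p)
togo(.52,-.25,.20);togo(.61,-.16,.18);togo(*p,.18)
s=monitor.observe();print(R.from_quat(np.roll(s["ee_rot"],-1)).as_matrix().round(3).tolist())
E
```

```text
t 0.100 th_edge 0.4911 th_cent 0.4850 size 248 x 95 n 2705
(array([-0.40227461, -0.91551905]), array([ 0.91551905, -0.40227461]))
[ 0.60054827 -0.0451326 ]
t 0.15 pos [ 0.2056 -0.5634  0.2218] tool delta mm [ 402.8 -186.7   22.1] F [-1.03  0.32 -0.09]
t 0.15 pos [ 0.2056 -0.5634  0.2218] tool delta mm [ 518.2 -240.3   42.2] F [-1.03  0.32 -0.09]
t 0.15 pos [ 0.2056 -0.5634  0.2218] tool delta mm [ 548.7 -351.5   42.3] F [-1.03  0.32 -0.09]
[[0.939, 0.343, -0.0], [0.343, -0.939, 0.001], [0.0, -0.002, -1.0]]
```

{"api": "play_rows", "payload": {
  "deltas": [
    {"grip": 0, "dx": 0.03, "dy": -0.014, "dz": 0.002},
    {"grip": 0, "dx": 0.05, "dy": -0.023, "dz": 0.003},
    {"grip": 0, "dx": 0.055, "dy": -0.025, "dz": 0.005},
    {"grip": 0, "dx": 0.055, "dy": -0.025, "dz": 0.005},
    {"grip": 0, "dx": 0.055, "dy": -0.025, "dz": 0.005},
    {"grip": 0, "dx": 0.055, "dy": -0.025, "dz": 0.005},
    {"grip": 0, "dx": 0.055, "dy": -0.025, "dz": 0.005},
    {"grip": 0, "dx": 0.055, "dy": -0.025, "dz": 0.005}
  ]
}}

```text
invalid input at $.deltas[0]: expected keys grip, dx, dy, dz, wx, wy, wz
```

{"api": "play_rows", "payload": {
  "deltas": [
    {"grip": 0, "dx": 0.055, "dy": -0.025, "dz": 0.004},
    {"grip": 0, "dx": 0.04, "dy": -0.02, "dz": 0.003},
    {"grip": 0, "dx": 0.013, "dy": -0.008, "dz": 0},
    {"grip": 0, "dx": 0.006, "dy": -0.025},
    {"grip": 0, "dx": 0.006, "dy": -0.025},
    {"grip": 0, "dx": 0.006, "dy": -0.025},
    {"grip": 0, "dx": 0.006, "dy": -0.025},
    {"grip": 0}
  ]
}}

```text
invalid input at $.deltas[0]: expected keys grip, dx, dy, dz, wx, wy, wz
```

Run:
```python
from h import *
im,th=cap();cv2.imwrite("pics/t1.png",im[80:380,180:580,::-1])
for o in(.025,.005,0,-.03,-.06):p=finger(.495,.22,o);togo(*p,.18)
```

```text
t 0.150 th_edge 0.5030 th_cent 0.4845 size 248 x 95 n 2712
t 0.20 pos [ 0.2056 -0.5635  0.2219] tool delta mm [ 550.6 -350.4   42.4] F [-0.04  0.76  0.76]
t 0.20 pos [ 0.2056 -0.5635  0.2219] tool delta mm [ 536.  -364.1   42.4] F [-0.04  0.76  0.76]
t 0.20 pos [ 0.2056 -0.5635  0.2219] tool delta mm [ 532.3 -367.5   42.4] F [-0.04  0.76  0.76]
t 0.20 pos [ 0.2056 -0.5635  0.2219] tool delta mm [ 510.5 -388.    42.4] F [-0.04  0.76  0.76]
t 0.20 pos [ 0.2056 -0.5635  0.2219] tool delta mm [ 488.6 -408.5   42.5] F [-0.04  0.76  0.76]
```

View pics/t1.png

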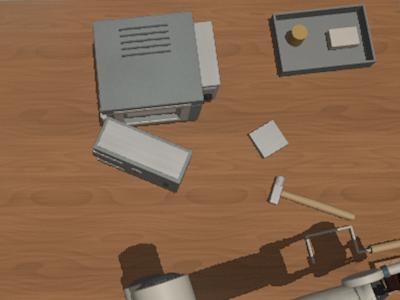

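The picture is unchanged: all seven keys are required in each row, so the arm has not moved yet. The door is still at about 0.49 rad.

{"api": "play_rows", "payload": {
  "deltas": [
    {"grip": 0, "dx": 0.03, "dy": -0.014, "dz": 0.002, "wx": 0, "wy": 0, "wz": 0},
    {"grip": 0, "dx": 0.05, "dy": -0.023, "dz": 0.003, "wx": 0, "wy": 0, "wz": 0},
    {"grip": 0, "dx": 0.055, "dy": -0.025, "dz": 0.005, "wx": 0, "wy": 0, "wz": 0},
    {"grip": 0, "dx": 0.055, "dy": -0.025, "dz": 0.005, "wx": 0, "wy": 0, "wz": 0},
    {"grip": 0, "dx": 0.055, "dy": -0.025, "dz": 0.005, "wx": 0, "wy": 0, "wz": 0},
    {"grip": 0, "dx": 0.055, "dy": -0.025, "dz": 0.005, "wx": 0, "wy": 0, "wz": 0},
    {"grip": 0, "dx": 0.055, "dy": -0.025, "dz": 0.005, "wx": 0, "wy": 0, "wz": 0},
    {"grip": 0, "dx": 0.055, "dy": -0.025, "dz": 0.005, "wx": 0, "wy": 0, "wz": 0}
  ]
}}

```text
t: 1.2
position: [0.5278, -0.2459, 0.1874]
ee_rot: [0.0, 0.985, 0.174, -0.0]
wrist_force: [0.1, -0.6, 0.3]
finger_gap: 0.125
finger_force: 0.0
```

Run:
```python
from h import *
togo(.61,-.16,.18);p=finger(.495,.22,.025);togo(*p,.18)
```

```text
t 1.20 pos [ 0.5278 -0.2459  0.1874] tool delta mm [106.6 -52.5   7.4] F [ 0.11 -0.6   0.34]
t 1.20 pos [ 0.5278 -0.2459  0.1874] tool delta mm [ 139.  -162.5    7.4] F [ 0.11 -0.6   0.34]
```

{"api": "play_rows", "payload": {
  "deltas": [
    {"grip": 0, "dx": 0.05, "dy": -0.024, "dz": 0.004, "wx": 0, "wy": 0, "wz": 0},
    {"grip": 0, "dx": 0.045, "dy": -0.022, "dz": 0.003, "wx": 0, "wy": 0, "wz": 0},
    {"grip": 0, "dx": 0.012, "dy": -0.012, "dz": 0, "wx": 0, "wy": 0, "wz": 0},
    {"grip": 0, "dx": 0.009, "dy": -0.028, "dz": 0, "wx": 0, "wy": 0, "wz": 0},
    {"grip": 0, "dx": 0.009, "dy": -0.028, "dz": 0, "wx": 0, "wy": 0, "wz": 0},
    {"grip": 0, "dx": 0.007, "dy": -0.026, "dz": 0, "wx": 0, "wy": 0, "wz": 0},
    {"grip": 0, "dx": 0.007, "dy": -0.022, "dz": 0, "wx": 0, "wy": 0, "wz": 0},
    {"grip": 0, "dx": 0, "dy": 0, "dz": 0, "wx": 0, "wy": 0, "wz": 0}
  ]
}}

```text
t: 2.2
position: [0.6016, -0.0468, 0.1809]
ee_rot: [0.0, 0.985, 0.175, 0.0]
wrist_force: [-0.2, 0.0, 0.2]
finger_gap: 0.006
finger_force: 0.0
```

Run:
```python
from h import *
im,th=cap();cv2.imwrite("pics/t1.png",cv2.resize(im[80:380,220:520,::-1],None,fx=2,fy=2))
for t,o in((.495,.025),(.495,.005),(.495,0),(.55,0),(.6,0),(.65,0),(.7,0)):p=finger(t,.22,o);togo(*p,.18)
```

```text
t 2.200 th_edge 1.3382 th_cent 0.4402 size 212 x 103 n 1445
t 2.25 pos [ 0.6017 -0.0478  0.1808] tool delta mm [ 1.7 -1.7  0.8] F [-0.06 -0.34 -0.4 ]
t 2.25 pos [ 0.6017 -0.0478  0.1808] tool delta mm [-12.9 -15.4   0.8] F [-0.06 -0.34 -0.4 ]
t 2.25 pos [ 0.6017 -0.0478  0.1808] tool delta mm [-16.5 -18.8   0.8] F [-0.06 -0.34 -0.4 ]
t 2.25 pos [ 0.6017 -0.0478  0.1808] tool delta mm [-25.6 -26.6   0.8] F [-0.06 -0.34 -0.4 ]
t 2.25 pos [ 0.6017 -0.0478  0.1808] tool delta mm [-33.6 -34.1   0.8] F [-0.06 -0.34 -0.4 ]
t 2.25 pos [ 0.6017 -0.0478  0.1808] tool delta mm [-41.2 -42.    0.8] F [-0.06 -0.34 -0.4 ]
t 2.25 pos [ 0.6017 -0.0478  0.1808] tool delta mm [-48.4 -50.4   0.8] F [-0.06 -0.34 -0.4 ]
```

View pics/t1.png

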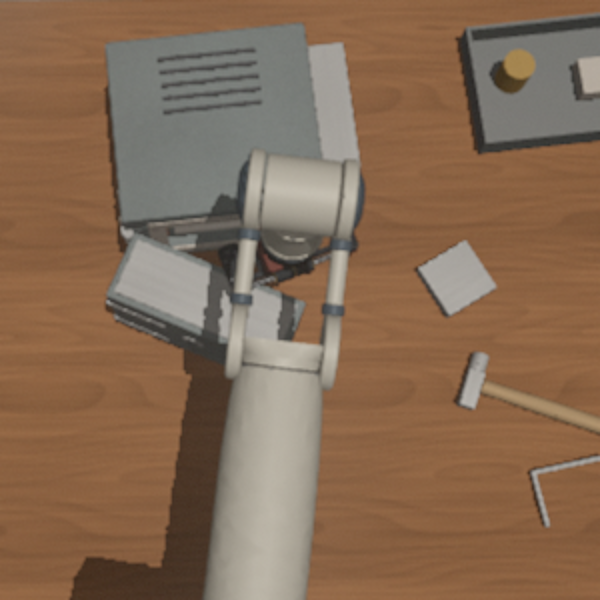

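The arm hides the right half of the door, and the fingers are inside the gap about 25 mm from the inner face. I'll do the slow approach and first push now.

{"api": "play_rows", "payload": {
  "deltas": [
    {"grip": 0, "dx": -0.0033, "dy": -0.0038, "dz": 0, "wx": 0, "wy": 0, "wz": 0},
    {"grip": 0, "dx": -0.0033, "dy": -0.0038, "dz": 0, "wx": 0, "wy": 0, "wz": 0},
    {"grip": 0, "dx": -0.0033, "dy": -0.0038, "dz": 0, "wx": 0, "wy": 0, "wz": 0},
    {"grip": 0, "dx": -0.001, "dy": -0.0011, "dz": 0, "wx": 0, "wy": 0, "wz": 0},
    {"grip": 0, "dx": -0.001, "dy": -0.0011, "dz": 0, "wx": 0, "wy": 0, "wz": 0},
    {"grip": 0, "dx": -0.001, "dy": -0.0011, "dz": 0, "wx": 0, "wy": 0, "wz": 0},
    {"grip": 0, "dx": -0.001, "dy": -0.0011, "dz": 0, "wx": 0, "wy": 0, "wz": 0},
    {"grip": 0, "dx": -0.001, "dy": -0.0011, "dz": 0, "wx": 0, "wy": 0, "wz": 0}
  ]
}}

```text
t: 3.25
position: [0.5819, -0.0369, 0.1806]
ee_rot: [-0.0, 0.985, 0.174, -0.0]
wrist_force: [-0.2, 0.0, 0.8]
finger_gap: -0.0
finger_force: 0.0
```

{"api": "play_rows", "payload": {
  "deltas": [
    {"grip": 0, "dx": -0.001, "dy": -0.0011, "dz": 0, "wx": 0, "wy": 0, "wz": 0},
    {"grip": 0, "dx": -0.001, "dy": -0.0011, "dz": 0, "wx": 0, "wy": 0, "wz": 0},
    {"grip": 0, "dx": -0.001, "dy": -0.0011, "dz": 0, "wx": 0, "wy": 0, "wz": 0},
    {"grip": 0, "dx": -0.001, "dy": -0.0011, "dz": 0, "wx": 0, "wy": 0, "wz": 0}
  ]
}}

```text
t: 3.75
position: [0.5766, -0.0341, 0.1806]
ee_rot: [-0.0, 0.985, 0.174, -0.0]
wrist_force: [0.0, 0.2, 0.0]
finger_gap: 0.006
finger_force: 0.0
```

Run:
```python
from h import *
im=eyes.camera("top");cv2.imwrite("pics/t2.png",cv2.resize(im[180:300,262:382,::-1],None,fx=4,fy=4))
for t,o in((.495,0),(.55,0),(.6,0),(.65,0),(.7,0)):p=finger(t,.22,o);togo(*p,.18)
```

```text
t 3.80 pos [ 0.5765 -0.034   0.1807] tool delta mm [2.4 2.8 0.7] F [0.36 1.43 0.93]
t 3.80 pos [ 0.5765 -0.034   0.1807] tool delta mm [-6.8 -5.   0.7] F [0.36 1.43 0.93]
t 3.80 pos [ 0.5765 -0.034   0.1807] tool delta mm [-14.7 -12.5   0.7] F [0.36 1.43 0.93]
t 3.80 pos [ 0.5765 -0.034   0.1807] tool delta mm [-22.3 -20.4   0.7] F [0.36 1.43 0.93]
t 3.80 pos [ 0.5765 -0.034   0.1807] tool delta mm [-29.5 -28.8   0.7] F [0.36 1.43 0.93]
```

{"api": "play_rows", "payload": {
  "deltas": [
    {"grip": 0, "dx": -0.001, "dy": -0.0011, "dz": 0, "wx": 0, "wy": 0, "wz": 0},
    {"grip": 0, "dx": -0.001, "dy": -0.0011, "dz": 0, "wx": 0, "wy": 0, "wz": 0},
    {"grip": 0, "dx": -0.0014, "dy": -0.0014, "dz": 0, "wx": 0, "wy": 0, "wz": 0},
    {"grip": 0, "dx": -0.0014, "dy": -0.0014, "dz": 0, "wx": 0, "wy": 0, "wz": 0},
    {"grip": 0, "dx": -0.0018, "dy": -0.0018, "dz": 0, "wx": 0, "wy": 0, "wz": 0},
    {"grip": 0, "dx": -0.0018, "dy": -0.0018, "dz": 0, "wx": 0, "wy": 0, "wz": 0},
    {"grip": 0, "dx": -0.0021, "dy": -0.0021, "dz": 0, "wx": 0, "wy": 0, "wz": 0},
    {"grip": 0, "dx": -0.0021, "dy": -0.0021, "dz": 0, "wx": 0, "wy": 0, "wz": 0}
  ]
}}

```text
t: 4.8
position: [0.5603, -0.0263, 0.1806]
ee_rot: [0.0, 0.985, 0.174, -0.0]
wrist_force: [-0.5, -0.6, 1.1]
finger_gap: 0.003
finger_force: 0.0
```

{"api": "play_rows", "payload": {
  "deltas": [
    {"grip": 0, "dx": -0.0021, "dy": -0.0021, "dz": 0, "wx": 0, "wy": 0, "wz": 0},
    {"grip": 0, "dx": -0.0021, "dy": -0.0021, "dz": 0, "wx": 0, "wy": 0, "wz": 0},
    {"grip": 0, "dx": -0.0021, "dy": -0.0021, "dz": 0, "wx": 0, "wy": 0, "wz": 0},
    {"grip": 0, "dx": -0.0021, "dy": -0.0021, "dz": 0, "wx": 0, "wy": 0, "wz": 0},
    {"grip": 0, "dx": 0, "dy": 0, "dz": 0, "wx": 0, "wy": 0, "wz": 0},
    {"grip": 0, "dx": 0.005, "dy": 0.005, "dz": 0, "wx": 0, "wy": 0, "wz": 0},
    {"grip": 0, "dx": 0.005, "dy": 0.005, "dz": -0.01, "wx": 0, "wy": 0, "wz": 0},
    {"grip": 0, "dx": 0, "dy": 0, "dz": -0.04, "wx": 0, "wy": 0, "wz": 0}
  ]
}}

```text
t: 5.8
position: [0.5622, -0.0278, 0.2285]
ee_rot: [-0.001, 0.985, 0.174, -0.003]
wrist_force: [0.9, -0.0, -0.3]
finger_gap: 0.004
finger_force: 0.0
```

Run:
```python
from h import *
im=eyes.camera("top");cv2.imwrite("pics/t3.png",cv2.resize(im[180:300,262:382,::-1],None,fx=4,fy=4))
togo(.50,.40,.30)
a=cv2.imread("pics/t2.png");b=cv2.imread("pics/t3.png");cv2.imwrite("pics/t23.png",cv2.resize(np.hstack([a,b]),(800,400)))
```

```text
t 5.85 pos [ 0.5639 -0.0279  0.237 ] tool delta mm [  86.8 -423.7  -63.6] F [-1.82  0.2   3.48]
```

View pics/t23.png

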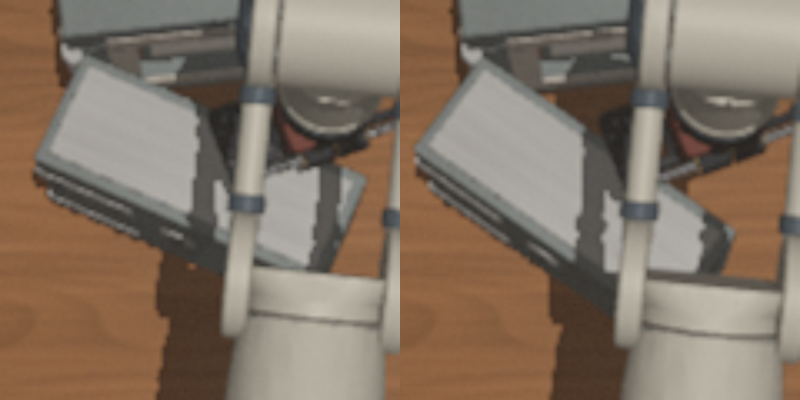

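Between the two crops the door's inner edge turned (its visible end went from (190,105) to (585,130)), so it is swinging open. Next I cross over its top at a safe height to the outer side.

{"api": "play_rows", "payload": {
  "deltas": [
    {"grip": 0, "dx": 0, "dy": 0, "dz": -0.03, "wx": 0, "wy": 0, "wz": 0},
    {"grip": 0, "dx": 0, "dy": -0.01, "dz": -0.03, "wx": 0, "wy": 0, "wz": 0},
    {"grip": 0, "dx": 0.002, "dy": -0.035, "dz": 0, "wx": 0, "wy": 0, "wz": 0},
    {"grip": 0, "dx": 0.002, "dy": -0.05, "dz": 0, "wx": 0, "wy": 0, "wz": 0},
    {"grip": 0, "dx": 0.002, "dy": -0.05, "dz": 0, "wx": 0, "wy": 0, "wz": 0},
    {"grip": 0, "dx": 0.002, "dy": -0.05, "dz": 0, "wx": 0, "wy": 0, "wz": 0},
    {"grip": 0, "dx": 0.002, "dy": -0.05, "dz": 0, "wx": 0, "wy": 0, "wz": 0},
    {"grip": 0, "dx": 0.002, "dy": -0.05, "dz": 0, "wx": 0, "wy": 0, "wz": 0}
  ]
}}

```text
t: 6.85
position: [0.4726, 0.2554, 0.2914]
ee_rot: [-0.0, 0.985, 0.174, 0.001]
wrist_force: [0.1, 0.1, -0.7]
finger_gap: 0.003
finger_force: 0.0
```

{"api": "play_rows", "payload": {
  "deltas": [
    {"grip": 0, "dx": 0.002, "dy": -0.05, "dz": 0, "wx": 0, "wy": 0, "wz": 0},
    {"grip": 0, "dx": 0.002, "dy": -0.04, "dz": 0, "wx": 0, "wy": 0, "wz": 0},
    {"grip": 0, "dx": 0, "dy": -0.02, "dz": 0, "wx": 0, "wy": 0, "wz": 0}
  ]
}}

```text
t: 7.22
position: [0.4384, 0.3603, 0.2908]
ee_rot: [-0.0, 0.985, 0.175, 0.0]
wrist_force: [-1.1, -1.3, 0.4]
finger_gap: 0.005
finger_force: 0.0
```

Run:
```python
from h import *
im,th=cap();cv2.imwrite("pics/t4.png",cv2.resize(im[150:350,200:440,::-1],None,fx=3,fy=3))
for t in(1.35,1.4,1.5):p=finger(t,.21,.0,-1);togo(*p,.18)
```

```text
t 7.225 th_edge 0.8851 th_cent 0.8663 size 246 x 83 n 2587
t 7.28 pos [0.4378 0.3614 0.2906] tool delta mm [-70.1 128.2 110.5] F [-0.85 -0.14 -0.26]
t 7.28 pos [0.4378 0.3614 0.2906] tool delta mm [-63.7 117.6 110.5] F [-0.85 -0.14 -0.26]
t 7.28 pos [0.4378 0.3614 0.2906] tool delta mm [-49.3  97.7 110.5] F [-0.85 -0.14 -0.26]
```

View pics/t4.png

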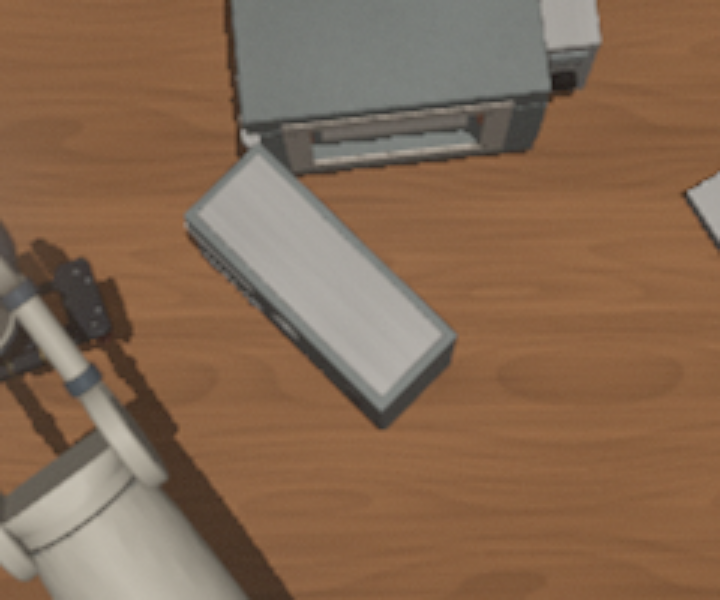

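Unoccluded view: the door is at about 0.88 rad, with its inner edge from (262,148) to (455,335) in the crop. I'll lower the fingers on the outer side, near the stop position.

{"api": "play_rows", "payload": {
  "deltas": [
    {"grip": 0, "dx": -0.006, "dy": 0.015, "dz": 0.03, "wx": 0, "wy": 0, "wz": 0},
    {"grip": 0, "dx": -0.012, "dy": 0.025, "dz": 0.04, "wx": 0, "wy": 0, "wz": 0},
    {"grip": 0, "dx": -0.012, "dy": 0.025, "dz": 0.03, "wx": 0, "wy": 0, "wz": 0},
    {"grip": 0, "dx": -0.008, "dy": 0.015, "dz": 0.01, "wx": 0, "wy": 0, "wz": 0}
  ]
}}

```text
t: 7.78
position: [0.4303, 0.2677, 0.1784]
ee_rot: [0.001, 0.985, 0.173, -0.001]
wrist_force: [-0.6, 0.2, 0.6]
finger_gap: 0.003
finger_force: 0.0
```

Run:
```python
from h import *
im,th=cap();im,th=cap()
for t in(1.4,1.5,1.6):p=finger(t,.21,.0,-1);togo(*p,.18)
```

```text
t 7.775 th_edge 0.9457 th_cent 0.9259 size 243 x 83 n 2606
t 7.825 th_edge 0.9481 th_cent 0.9314 size 243 x 84 n 2607
t 7.88 pos [0.4306 0.2678 0.1796] tool delta mm [-24.5  32.4  -0.3] F [ 0.3  -0.22  0.8 ]
t 7.88 pos [0.4306 0.2678 0.1796] tool delta mm [-10.2  12.3  -0.3] F [ 0.3  -0.22  0.8 ]
t 7.88 pos [0.4306 0.2678 0.1796] tool delta mm [ 6.  -6.  -0.4] F [ 0.3  -0.22  0.8 ]
```

{"api": "play_rows", "payload": {
  "deltas": [
    {"grip": 0, "dx": -0.008, "dy": 0.01, "dz": 0, "wx": 0, "wy": 0, "wz": 0},
    {"grip": 0, "dx": -0.008, "dy": 0.0105, "dz": 0, "wx": 0, "wy": 0, "wz": 0},
    {"grip": 0, "dx": 0, "dy": 0, "dz": 0, "wx": 0, "wy": 0, "wz": 0},
    {"grip": 0, "dx": 0, "dy": 0, "dz": 0, "wx": 0, "wy": 0, "wz": 0},
    {"grip": 0, "dx": 0, "dy": 0, "dz": 0, "wx": 0, "wy": 0, "wz": 0},
    {"grip": 0, "dx": 0, "dy": 0, "dz": 0, "wx": 0, "wy": 0, "wz": 0},
    {"grip": 0, "dx": 0, "dy": 0, "dz": 0, "wx": 0, "wy": 0, "wz": 0},
    {"grip": 0, "dx": 0, "dy": 0, "dz": 0, "wx": 0, "wy": 0, "wz": 0}
  ]
}}

```text
t: 8.88
position: [0.4225, 0.2457, 0.1806]
ee_rot: [0.0, 0.985, 0.174, -0.0]
wrist_force: [0.0, -0.4, 0.1]
finger_gap: 0.006
finger_force: 0.0
```

{"api": "play_rows", "payload": {
  "deltas": [
    {"grip": 0, "dx": 0, "dy": 0, "dz": 0, "wx": 0, "wy": 0, "wz": 0},
    {"grip": 0, "dx": 0, "dy": 0, "dz": 0, "wx": 0, "wy": 0, "wz": 0},
    {"grip": 0, "dx": 0, "dy": 0, "dz": 0, "wx": 0, "wy": 0, "wz": 0},
    {"grip": 0, "dx": 0, "dy": 0, "dz": 0, "wx": 0, "wy": 0, "wz": 0},
    {"grip": 0, "dx": 0, "dy": 0, "dz": 0, "wx": 0, "wy": 0, "wz": 0},
    {"grip": 0, "dx": 0, "dy": 0, "dz": 0, "wx": 0, "wy": 0, "wz": 0},
    {"grip": 0, "dx": 0, "dy": 0, "dz": 0, "wx": 0, "wy": 0, "wz": 0},
    {"grip": 0, "dx": 0, "dy": 0, "dz": 0, "wx": 0, "wy": 0, "wz": 0}
  ]
}}

```text
t: 9.88
position: [0.4225, 0.2457, 0.1806]
ee_rot: [0.0, 0.985, 0.174, -0.0]
wrist_force: [-0.3, -0.3, 0.3]
finger_gap: 0.004
finger_force: 0.0
```

Run:
```python
from h import *
im,th=cap();im,th=cap();cv2.imwrite("pics/t5.png",cv2.resize(im[150:350,200:440,::-1],None,fx=3,fy=3))
for t in(1.4,1.45,1.5,1.6):p=finger(t,.21,.0,-1);togo(*p,.18)
```

```text
t 9.875 th_edge 1.1415 th_cent 1.1292 size 243 x 83 n 2602
t 9.925 th_edge 1.1459 th_cent 1.1336 size 243 x 83 n 2600
t 9.97 pos [0.4225 0.2457 0.1807] tool delta mm [-9.4 14.2  0.7] F [-0.62  0.78  0.76]
t 9.97 pos [0.4225 0.2457 0.1807] tool delta mm [-2.5  4.   0.7] F [-0.62  0.78  0.76]
t 9.97 pos [0.4225 0.2457 0.1807] tool delta mm [ 5.  -5.8  0.7] F [-0.62  0.78  0.76]
t 9.97 pos [0.4225 0.2457 0.1807] tool delta mm [ 21.3 -24.1   0.7] F [-0.62  0.78  0.76]
```

View pics/t5.png

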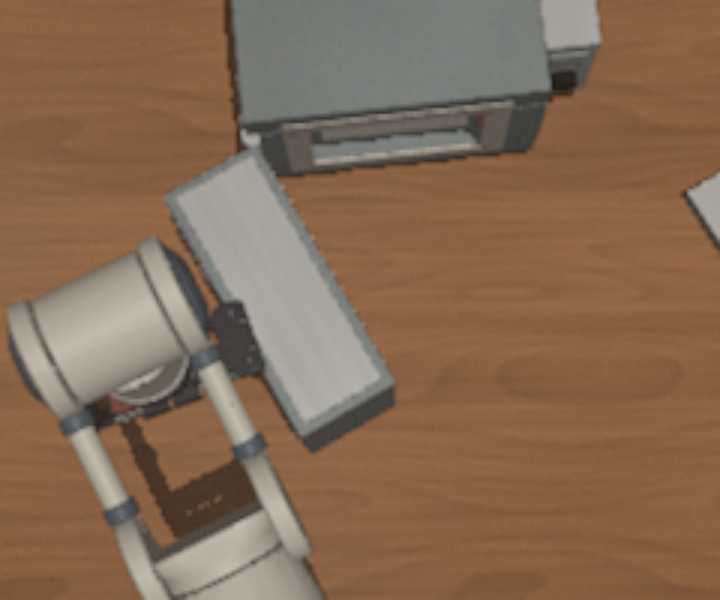

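The door is at about 1.13 rad and slowing as predicted, and the finger waits beside its outer face at crop (235,335). I'll wait, then check.

{"api": "play_rows", "payload": {
  "deltas": [
    {"grip": 0, "dx": 0, "dy": 0, "dz": 0, "wx": 0, "wy": 0, "wz": 0},
    {"grip": 0, "dx": 0, "dy": 0, "dz": 0, "wx": 0, "wy": 0, "wz": 0},
    {"grip": 0, "dx": 0, "dy": 0, "dz": 0, "wx": 0, "wy": 0, "wz": 0},
    {"grip": 0, "dx": 0, "dy": 0, "dz": 0, "wx": 0, "wy": 0, "wz": 0},
    {"grip": 0, "dx": 0, "dy": 0, "dz": 0, "wx": 0, "wy": 0, "wz": 0},
    {"grip": 0, "dx": 0, "dy": 0, "dz": 0, "wx": 0, "wy": 0, "wz": 0},
    {"grip": 0, "dx": 0, "dy": 0, "dz": 0, "wx": 0, "wy": 0, "wz": 0},
    {"grip": 0, "dx": 0, "dy": 0, "dz": 0, "wx": 0, "wy": 0, "wz": 0}
  ]
}}

```text
t: 10.98
position: [0.4225, 0.2457, 0.1806]
ee_rot: [-0.0, 0.985, 0.174, 0.0]
wrist_force: [0.3, -0.2, 0.2]
finger_gap: 0.005
finger_force: 0.0
```

{"api": "play_rows", "payload": {
  "deltas": [
    {"grip": 0, "dx": 0, "dy": 0, "dz": 0, "wx": 0, "wy": 0, "wz": 0},
    {"grip": 0, "dx": 0, "dy": 0, "dz": 0, "wx": 0, "wy": 0, "wz": 0},
    {"grip": 0, "dx": 0, "dy": 0, "dz": 0, "wx": 0, "wy": 0, "wz": 0},
    {"grip": 0, "dx": 0, "dy": 0, "dz": 0, "wx": 0, "wy": 0, "wz": 0},
    {"grip": 0, "dx": 0, "dy": 0, "dz": 0, "wx": 0, "wy": 0, "wz": 0},
    {"grip": 0, "dx": 0, "dy": 0, "dz": 0, "wx": 0, "wy": 0, "wz": 0}
  ]
}}

```text
t: 11.72
position: [0.4225, 0.2457, 0.1806]
ee_rot: [-0.0, 0.985, 0.174, 0.0]
wrist_force: [-0.1, 0.3, 1.0]
finger_gap: 0.004
finger_force: 0.0
```

Run:
```python
from h import *
im,th=cap();cv2.imwrite("pics/t6.png",im[150:350,200:440,::-1])
togo(.4225,.2457,.18)
```

```text
t 11.725 th_edge 1.2830 th_cent 1.2736 size 246 x 85 n 2351
t 11.78 pos [0.4225 0.2457 0.1806] tool delta mm [ 0.  -0.   0.6] F [ 1.53  0.2  -0.38]
```

{"api": "play_rows", "payload": {
  "deltas": [
    {"grip": 0, "dx": 0, "dy": 0, "dz": 0, "wx": 0, "wy": 0, "wz": 0},
    {"grip": 0, "dx": 0, "dy": 0, "dz": 0, "wx": 0, "wy": 0, "wz": 0},
    {"grip": 0, "dx": 0, "dy": 0, "dz": 0, "wx": 0, "wy": 0, "wz": 0},
    {"grip": 0, "dx": 0, "dy": 0, "dz": 0, "wx": 0, "wy": 0, "wz": 0},
    {"grip": 0, "dx": 0, "dy": 0, "dz": 0, "wx": 0, "wy": 0, "wz": 0},
    {"grip": 0, "dx": 0, "dy": 0, "dz": 0, "wx": 0, "wy": 0, "wz": 0},
    {"grip": 0, "dx": 0, "dy": 0, "dz": 0, "wx": 0, "wy": 0, "wz": 0},
    {"grip": 0, "dx": 0, "dy": 0, "dz": 0, "wx": 0, "wy": 0, "wz": 0}
  ]
}}

```text
t: 12.78
position: [0.4225, 0.2456, 0.1806]
ee_rot: [-0.0, 0.985, 0.174, -0.0]
wrist_force: [0.2, -0.7, -0.5]
finger_gap: 0.006
finger_force: 0.0
```

```bash
cat >> h.py <<'E'
def inner(im,label=""):
    "angle from the cap's inner long edge, fitted over image rows; im is a full picture, RGB"
    hsv=cv2.cvtColor(im,cv2.COLOR_RGB2HSV);m=((hsv[:,:,1]<40)&(hsv[:,:,2]>135)).astype(np.uint8)
    m[:,:240]=0;m[:,380:]=0;m[:200]=0;m[320:]=0
    n,l,st,_=cv2.connectedComponentsWithStats(m);i=1+np.argmax(st[1:,4]);m=l==i
    v=np.nonzero(m.any(1))[0];v=v[5:-14]
    u=np.array([np.nonzero(m[r])[0].max()+.5 for r in v])
    x,y,a,b=cv2.fitLine(np.c_[v,u].astype(np.float32),cv2.DIST_HUBER,0,.01,.01).ravel()
    P=[ray("top",y+b/a*(r-x),r,.23)[:2] for r in(v[0],v[-1])];e=P[1]-P[0]
    sn=np.array([np.cos(W),np.sin(W)]);sd=np.array([np.sin(W),-np.cos(W)])
    th=np.arctan2(-(e@sn),e@sd)
    # offset form: the cap's inner edge lies 10 mm outside the hinge plane
    q=P[1]-H;R_=np.hypot(*q);thq=np.arctan2(-(q@sn),q@sd)-np.arcsin(.010/R_)
    print(label,"inner-edge th %.4f by point %.4f rows %d"%(th,thq,len(v)))
E
python3 - <<'E'
from h import *
im,th=cap();inner(im)
b=np.zeros((480,640,3),np.uint8);
for n in("t4","t5","t6"):
    a=cv2.imread(f"pics/{n}.png");b[150:350,200:440]=cv2.resize(a,(240,200),interpolation=cv2.INTER_AREA)[:,:,::-1];inner(b.copy(),n)
E
```

```text
t 12.775 th_edge 1.3680 th_cent 1.3584 size 255 x 98 n 2344
 inner-edge th 0.7981 by point 1.0659 rows 77
t4 inner-edge th 0.7418 by point 0.7955 rows 63
t5 inner-edge th 0.7744 by point 0.9493 rows 71
t6 inner-edge th 0.7879 by point 1.0168 rows 74
```

```bash
sed -i 's/x,y,a,b=cv2.fitLine/a,b,x,y=cv2.fitLine/' h.py
python3 - <<'E'
from h import *
im,th=cap();inner(im)
b=np.zeros((480,640,3),np.uint8);
for n in("t4","t5","t6"):
    a=cv2.imread(f"pics/{n}.png");b[150:350,200:440]=cv2.resize(a,(240,200),interpolation=cv2.INTER_AREA)[:,:,::-1];inner(b.copy(),n)
E
```

```text
t 12.825 th_edge 1.3702 th_cent 1.3609 size 254 x 96 n 2329
 inner-edge th 1.3704 by point 1.3619 rows 77
t4 inner-edge th 0.8918 by point 0.8713 rows 63
t5 inner-edge th 1.1474 by point 1.1334 rows 71
t6 inner-edge th 1.2892 by point 1.2809 rows 74
```

{"api": "play_rows", "payload": {
  "deltas": [
    {"grip": 0, "dx": 0.0003, "dy": -0.0004, "dz": 0, "wx": 0, "wy": 0, "wz": 0},
    {"grip": 0, "dx": 0.0003, "dy": -0.0005, "dz": 0, "wx": 0, "wy": 0, "wz": 0},
    {"grip": 0, "dx": 0.0004, "dy": -0.0004, "dz": 0, "wx": 0, "wy": 0, "wz": 0},
    {"grip": 0, "dx": 0.0003, "dy": -0.0005, "dz": 0, "wx": 0, "wy": 0, "wz": 0},
    {"grip": 0, "dx": 0.0003, "dy": -0.0004, "dz": 0, "wx": 0, "wy": 0, "wz": 0},
    {"grip": 0, "dx": 0.0004, "dy": -0.0005, "dz": 0, "wx": 0, "wy": 0, "wz": 0},
    {"grip": 0, "dx": 0.0003, "dy": -0.0004, "dz": 0, "wx": 0, "wy": 0, "wz": 0},
    {"grip": 0, "dx": 0.0003, "dy": -0.0005, "dz": 0, "wx": 0, "wy": 0, "wz": 0}
  ]
}}

```text
t: 13.88
position: [0.4237, 0.2499, 0.1807]
ee_rot: [-0.0, 0.985, 0.174, 0.0]
wrist_force: [0.0, 0.7, 0.4]
finger_gap: 0.002
finger_force: 0.0
```

{"api": "play_rows", "payload": {
  "deltas": [
    {"grip": 0, "dx": 0.0003, "dy": -0.0004, "dz": 0, "wx": 0, "wy": 0, "wz": 0},
    {"grip": 0, "dx": 0.0003, "dy": -0.0005, "dz": 0, "wx": 0, "wy": 0, "wz": 0},
    {"grip": 0, "dx": 0.0004, "dy": -0.0004, "dz": 0, "wx": 0, "wy": 0, "wz": 0},
    {"grip": 0, "dx": 0.0003, "dy": -0.0005, "dz": 0, "wx": 0, "wy": 0, "wz": 0},
    {"grip": 0, "dx": 0.0003, "dy": -0.0004, "dz": 0, "wx": 0, "wy": 0, "wz": 0},
    {"grip": 0, "dx": 0.0004, "dy": -0.0005, "dz": 0, "wx": 0, "wy": 0, "wz": 0},
    {"grip": 0, "dx": 0.0003, "dy": -0.0004, "dz": 0, "wx": 0, "wy": 0, "wz": 0},
    {"grip": 0, "dx": 0.0003, "dy": -0.0005, "dz": 0, "wx": 0, "wy": 0, "wz": 0}
  ]
}}

```text
t: 14.88
position: [0.4249, 0.2542, 0.1806]
ee_rot: [0.0, 0.985, 0.174, -0.0]
wrist_force: [0.1, 0.3, -0.8]
finger_gap: 0.004
finger_force: 0.0
```

{"api": "play_rows", "payload": {
  "deltas": [
    {"grip": 0, "dx": 0.0003, "dy": -0.0004, "dz": 0, "wx": 0, "wy": 0, "wz": 0},
    {"grip": 0, "dx": 0.0003, "dy": -0.0005, "dz": 0, "wx": 0, "wy": 0, "wz": 0},
    {"grip": 0, "dx": 0.0004, "dy": -0.0004, "dz": 0, "wx": 0, "wy": 0, "wz": 0},
    {"grip": 0, "dx": 0.0003, "dy": -0.0005, "dz": 0, "wx": 0, "wy": 0, "wz": 0},
    {"grip": 0, "dx": 0.0003, "dy": -0.0004, "dz": 0, "wx": 0, "wy": 0, "wz": 0},
    {"grip": 0, "dx": 0.0004, "dy": -0.0005, "dz": 0, "wx": 0, "wy": 0, "wz": 0},
    {"grip": 0, "dx": 0.0003, "dy": -0.0004, "dz": 0, "wx": 0, "wy": 0, "wz": 0},
    {"grip": 0, "dx": 0.0003, "dy": -0.0005, "dz": 0, "wx": 0, "wy": 0, "wz": 0}
  ]
}}

```text
t: 15.88
position: [0.4261, 0.2585, 0.1806]
ee_rot: [0.0, 0.985, 0.174, -0.0]
wrist_force: [-0.3, -0.5, -0.3]
finger_gap: 0.004
finger_force: 0.0
```

Run:
```python
from h import *
im,th=cap();inner(im)
for t in(1.45,1.5,1.55,1.6):p=finger(t,.21,.0,-1);togo(*p,.18)
```

```text
t 15.875 th_edge 1.5128 th_cent 1.5089 size 256 x 83 n 2108
 inner-edge th 1.5111 by point 1.5052 rows 76
t 15.93 pos [0.4261 0.2585 0.1806] tool delta mm [-10.3  14.9   0.6] F [0.04 0.21 0.06]
t 15.93 pos [0.4261 0.2585 0.1806] tool delta mm [-2.9  5.1  0.6] F [0.04 0.21 0.06]
t 15.93 pos [0.4261 0.2585 0.1806] tool delta mm [ 5.1 -4.3  0.6] F [0.04 0.21 0.06]
t 15.93 pos [0.4261 0.2585 0.1806] tool delta mm [ 13.5 -13.2   0.6] F [0.04 0.21 0.06]
```

{"api": "play_rows", "payload": {
  "deltas": [
    {"grip": 0, "dx": 0, "dy": 0, "dz": 0, "wx": 0, "wy": 0, "wz": 0},
    {"grip": 0, "dx": 0, "dy": 0, "dz": 0, "wx": 0, "wy": 0, "wz": 0},
    {"grip": 0, "dx": 0, "dy": 0, "dz": 0, "wx": 0, "wy": 0, "wz": 0},
    {"grip": 0, "dx": 0, "dy": 0, "dz": 0, "wx": 0, "wy": 0, "wz": 0}
  ]
}}

```text
t: 16.42
position: [0.4261, 0.2585, 0.1806]
ee_rot: [0.0, 0.985, 0.174, 0.0]
wrist_force: [-0.7, -0.2, 0.8]
finger_gap: 0.003
finger_force: 0.0
```

Run:
```python
from h import *
for i in range(3):im,th=cap();inner(im)
```

```text
t 16.425 th_edge 1.5130 th_cent 1.5053 size 254 x 84 n 2113
 inner-edge th 1.5091 by point 1.5025 rows 75
t 16.475 th_edge 1.5094 th_cent 1.5046 size 256 x 83 n 2113
 inner-edge th 1.5107 by point 1.5030 rows 76
t 16.525 th_edge 1.5097 th_cent 1.5052 size 255 x 83 n 2112
 inner-edge th 1.5103 by point 1.5033 rows 76
```

{"api": "play_rows", "payload": {
  "deltas": [
    {"grip": 0, "dx": 0, "dy": 0, "dz": 0, "wx": 0, "wy": 0, "wz": 0},
    {"grip": 0, "dx": 0, "dy": 0, "dz": 0, "wx": 0, "wy": 0, "wz": 0},
    {"grip": 0, "dx": 0, "dy": 0, "dz": 0, "wx": 0, "wy": 0, "wz": 0},
    {"grip": 0, "dx": 0, "dy": 0, "dz": 0, "wx": 0, "wy": 0, "wz": 0}
  ]
}}

```text
t: 17.08
position: [0.4261, 0.2585, 0.1807]
ee_rot: [-0.0, 0.985, 0.174, 0.0]
wrist_force: [-0.3, -0.2, -0.7]
finger_gap: 0.007
finger_force: 0.0
```

Run:
```python
from h import *
for i in range(3):im,th=cap();inner(im)
```

```text
t 17.075 th_edge 1.5059 th_cent 1.5016 size 255 x 84 n 2128
 inner-edge th 1.5057 by point 1.4995 rows 76
t 17.125 th_edge 1.5043 th_cent 1.5009 size 255 x 84 n 2130
 inner-edge th 1.5063 by point 1.4991 rows 76
t 17.175 th_edge 1.5043 th_cent 1.5006 size 255 x 84 n 2131
 inner-edge th 1.5046 by point 1.4982 rows 76
```

The door has almost stopped at about 1.50 rad, drifting at roughly −0.006 rad/s. I'll back the finger away and wait out the five seconds.

{"api": "play_rows", "payload": {
  "deltas": [
    {"grip": 0, "dx": 0.002, "dy": -0.004, "dz": 0, "wx": 0, "wy": 0, "wz": 0},
    {"grip": 0, "dx": 0.003, "dy": -0.01, "dz": 0, "wx": 0, "wy": 0, "wz": 0},
    {"grip": 0, "dx": 0.003, "dy": -0.01, "dz": 0, "wx": 0, "wy": 0, "wz": 0},
    {"grip": 0, "dx": 0.003, "dy": -0.01, "dz": 0, "wx": 0, "wy": 0, "wz": 0},
    {"grip": 0, "dx": 0, "dy": 0, "dz": 0, "wx": 0, "wy": 0, "wz": 0},
    {"grip": 0, "dx": 0, "dy": 0, "dz": 0, "wx": 0, "wy": 0, "wz": 0},
    {"grip": 0, "dx": 0, "dy": 0, "dz": 0, "wx": 0, "wy": 0, "wz": 0},
    {"grip": 0, "dx": 0, "dy": 0, "dz": 0, "wx": 0, "wy": 0, "wz": 0}
  ]
}}

```text
t: 18.23
position: [0.4249, 0.294, 0.1807]
ee_rot: [-0.0, 0.985, 0.174, 0.0]
wrist_force: [1.3, 0.6, 0.4]
finger_gap: 0.002
finger_force: 0.0
```

{"api": "play_rows", "payload": {
  "deltas": [
    {"grip": 0, "dx": 0, "dy": 0, "dz": 0, "wx": 0, "wy": 0, "wz": 0},
    {"grip": 0, "dx": 0, "dy": 0, "dz": 0, "wx": 0, "wy": 0, "wz": 0},
    {"grip": 0, "dx": 0, "dy": 0, "dz": 0, "wx": 0, "wy": 0, "wz": 0},
    {"grip": 0, "dx": 0, "dy": 0, "dz": 0, "wx": 0, "wy": 0, "wz": 0},
    {"grip": 0, "dx": 0, "dy": 0, "dz": 0, "wx": 0, "wy": 0, "wz": 0},
    {"grip": 0, "dx": 0, "dy": 0, "dz": 0, "wx": 0, "wy": 0, "wz": 0},
    {"grip": 0, "dx": 0, "dy": 0, "dz": 0, "wx": 0, "wy": 0, "wz": 0},
    {"grip": 0, "dx": 0, "dy": 0, "dz": 0, "wx": 0, "wy": 0, "wz": 0}
  ]
}}

```text
t: 19.23
position: [0.4248, 0.2942, 0.1806]
ee_rot: [-0.0, 0.985, 0.174, -0.0]
wrist_force: [-0.3, -0.9, -0.6]
finger_gap: 0.001
finger_force: 0.0
```

Run:
```python
from h import *
for i in range(2):im,th=cap();inner(im)
cv2.imwrite("pics/t9.png",cv2.resize(im[80:280,180:440,::-1],None,fx=3,fy=3))
```

```text
t 19.225 th_edge 1.4961 th_cent 1.4857 size 243 x 84 n 2421
 inner-edge th 1.4930 by point 1.4868 rows 72
t 19.275 th_edge 1.4961 th_cent 1.4856 size 243 x 83 n 2424
 inner-edge th 1.4925 by point 1.4861 rows 72
```

View pics/t9.png

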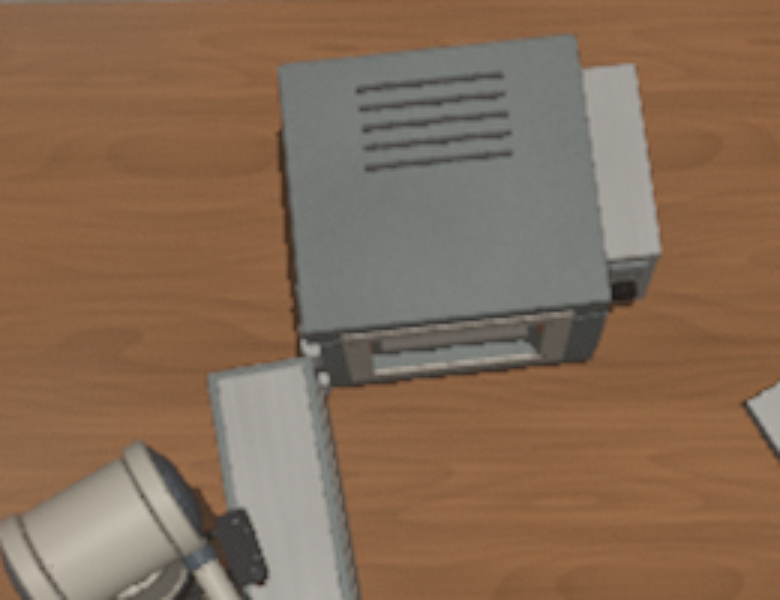

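The door stands almost parallel to the kiln's side at about 1.49 rad, clear of the finger. I'll wait two more seconds, then hand in.

{"api": "play_rows", "payload": {
  "deltas": [
    {"grip": 0, "dx": 0, "dy": 0, "dz": 0, "wx": 0, "wy": 0, "wz": 0},
    {"grip": 0, "dx": 0, "dy": 0, "dz": 0, "wx": 0, "wy": 0, "wz": 0},
    {"grip": 0, "dx": 0, "dy": 0, "dz": 0, "wx": 0, "wy": 0, "wz": 0},
    {"grip": 0, "dx": 0, "dy": 0, "dz": 0, "wx": 0, "wy": 0, "wz": 0},
    {"grip": 0, "dx": 0, "dy": 0, "dz": 0, "wx": 0, "wy": 0, "wz": 0},
    {"grip": 0, "dx": 0, "dy": 0, "dz": 0, "wx": 0, "wy": 0, "wz": 0},
    {"grip": 0, "dx": 0, "dy": 0, "dz": 0, "wx": 0, "wy": 0, "wz": 0},
    {"grip": 0, "dx": 0, "dy": 0, "dz": 0, "wx": 0, "wy": 0, "wz": 0}
  ]
}}

```text
t: 20.32
position: [0.4248, 0.2942, 0.1806]
ee_rot: [-0.0, 0.985, 0.174, 0.0]
wrist_force: [-0.5, -0.7, -0.3]
finger_gap: 0.003
finger_force: 0.0
```

{"api": "play_rows", "payload": {
  "deltas": [
    {"grip": 0, "dx": 0, "dy": 0, "dz": 0, "wx": 0, "wy": 0, "wz": 0},
    {"grip": 0, "dx": 0, "dy": 0, "dz": 0, "wx": 0, "wy": 0, "wz": 0},
    {"grip": 0, "dx": 0, "dy": 0, "dz": 0, "wx": 0, "wy": 0, "wz": 0},
    {"grip": 0, "dx": 0, "dy": 0, "dz": 0, "wx": 0, "wy": 0, "wz": 0},
    {"grip": 0, "dx": 0, "dy": 0, "dz": 0, "wx": 0, "wy": 0, "wz": 0},
    {"grip": 0, "dx": 0, "dy": 0, "dz": 0, "wx": 0, "wy": 0, "wz": 0},
    {"grip": 0, "dx": 0, "dy": 0, "dz": 0, "wx": 0, "wy": 0, "wz": 0}
  ]
}}

```text
t: 21.2
position: [0.4248, 0.2942, 0.1806]
ee_rot: [-0.0, 0.985, 0.174, 0.0]
wrist_force: [0.4, -0.5, -0.3]
finger_gap: 0.007
finger_force: 0.0
```

Run:
```python
from h import *
from station import ctrl
im,th=cap();inner(im)
if 1.455<th<1.65: print(ctrl.hand_in())
```

```text
t 21.200 th_edge 1.4870 th_cent 1.4785 size 243 x 86 n 2440
 inner-edge th 1.4892 by point 1.4807 rows 72
the job is handed in; nothing more can be done
None
```

I handed the job in at t ≈ 21 s with the door untouched for over 5 s at about 1.48 rad by camera (allowed 1.44–1.70), still drifting shut at about 0.005 rad/s (limit 0.025); no verdict came back.

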